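# Pin the microscope boom and lock the pin with its spring cotter

## Robot

A 6-joint arm with a two-finger parallel gripper is mounted at the origin on the work surface. World frame = base frame: x ahead of the robot, y to its left, z up, the work surface at z = 0. Lengths are in m, angles in rad, forces in N, time in s.
With the tool pointing down it reaches from about 0.25 to 0.725 m from the base axis. Payload 4 kg.
Tool frame: the origin (TCP) lies on the centre line of the jaws, within the pads' length; the fingertips stand ahead of it and the grasp point (between the pads) lies 11 mm behind it (bot.tip_extent is the z of the fingertips in the tool frame, in m); z points along the fingers, y is the direction in which the jaws open and shut (so a half turn about z gives the same grasp; the last joint's range is limited). The gripper opens to 85 mm and grips with 20 to 120 N. Pads are 22 mm wide; open, the fingers measure 114 mm over their backs; the gripper's body (76 mm by 85 mm) begins 54 mm behind the grasp point. The pads swing forward as they close: fully open they stand 13 mm farther back than shut.
Start: joints at [1.346, 0.241, 0.005, 1.335, 0, 1.571], TCP at [0.111, 0.487, 0.239] pointing down, gripper open.
Joint ranges: [-2.72, 2.72], [-1.05, 1.87], [-1.09, 1.28], [-1.99, 2.15], [-1.42, 1.44], [-3.14, 3.14]. Speed limits (rad/s): [2.79, 2.79, 3.14, 3.14, 3.14, 3.14].

## Interface

Orientations are given as a unit quaternion [x, y, z, w].
In Python, from workcell import bot gives the robot as it stands.
- The arm moves only by the shell command python3 -m jog 'ROWS'. ROWS is JSON, a list that holds one entry, the list of rows, each a list of 7 numbers: the shift along the world's x, y, z in m, then the turn, a rotation vector about the world's x, y, z in degrees, then the closure in counts, from 0 (fully open) to 255 (shut). In form: [[[tx, ty, tz, ax, ay, az, fingers], ...]]. A call has 1 to 10 rows; each row is the pose to reach, as a shift and turn from the pose commanded when the call began; what a row does not reach only later rows make up. A row lasts 1/12 s, in which the tool goes at most 41.7 mm and 7.16 degrees, less where a joint would pass 70% of its speed; a pose out of reach is approached as far as the arm can. A call with a gripper value outside its range is refused whole. The fingers move at their own pace and stop on an object; the grip force is fixed at half the most. Time passes only in rows, so rows that repeat a pose let the fingers close. It gives the time, the measured TCP pose, the force and the opening at its end, in the units of the state.
- bot.get_obs(): the state, without advancing time (a new reading comes with each control period).
- bot.camera(name): name is "scene" or "top"; returns the picture (384x512x3 uint8, blue, green, red); there is no depth.
- bot.camera_model(name): a dict with "K" (3x3 intrinsics, pixels), "T" (4x4, takes a point from camera to world coordinates). Camera axes: x right, y down, z forward; pixel columns grow to the right and rows downward; lengths in m; the calibration is good to about 2 mm. A picture is of the moment at which its call begins. camera_model takes no time and is no camera call.
- bot.job_done(): hands the job in, once; it reports no verdict.
The state is a dict: "clock": time; "joint_pos": joint angles; "joint_vel": joint speeds; "tau": joint torques, N m; "eef_pos": TCP position; "tool_rot": TCP orientation; "ft_force": force on the tool from outside, world axes, zero at the start; "ft_torque": the same for the moment, N m; "grip_width": finger opening in m.
Only numpy, scipy, OpenCV 4.12 (cv2) and the standard library are available. Lean on these libraries where they do the work, as an engineer would, in place of code of your own. Each camera call takes 0.05 s, during which the arm holds its last target. There are 200 camera calls.

## Task

Push the clevis pin of the microscope's boom stand fully home, until its head rests against the cheek. Then take the spring cotter (the one with the wire loop and the springy outer leg, not the plain pull pin) and push its straight leg down through the pin's cross hole, outer leg to either side of the pin, until the bow has snapped over and the grip sits down on the pin, and let go. The hole's place along the pin is only roughly known, so find it by feel; never press on the pin, its stand or the cotter harder than about 15 N; leave everything else where it is.

Things in the scene. Friction and masses are not known exactly. Their poses are not given: they have to be found in the camera images.
- cotter_grip (a point): Centre of the spring cotter's black grip: 28 mm wide (x), 12 thick (y), 40 tall (z), a steel wire loop standing 12 mm out of its top. Starts upright, loose, in the slot of an aluminium block, grip's underside on the block's top. x points from the straight leg to the outer leg. Hold it by its upper half (8 mm above this point) so that long fingertips stay clear of pin and cheek.
- cotter: The cotter, 65 g; origin on the straight leg's axis at the grip's underside (20 mm below and 7 mm in -x from the grip's centre), axes as the grip. Straight leg: 6 mm thick, cut square 48 mm below the origin. Springy outer leg: 5 mm wire, 14 mm to the +x side, bent in to a throat 22 mm below the origin, its flared tip 35 mm below. Both legs lie in the x-z plane.
- cotter_bow (a joint): How far the springy outer leg is spread (rad): 0 relaxed, about 0.1 while its throat passes the thickest part of the pin, under 0.05 once snapped over. It starts to spread with the grip's underside about 23 mm above the pin; pushing it over takes about 3 to 8 N downwards, after which it pulls itself down the last 10 mm or so, until the grip's underside lands on the pin and the force rises steeply.
- pin_hole (a point): Nominal centre of the cross hole's upper mouth, on top of the 20 mm clevis pin, 95 mm above the bench; moves with the head. The pin's shank is screwed into its head, so the real hole lies up to 8 mm from here along the pin (y), either way: find it by feel. Hole vertical, right through, 8 mm along the pin by 9 across, sharp-edged. y along the pin to its free end, 24 mm past the hole; x across it. The cotter's x goes along this x, either way.
- pin_head (a point): Centre of the outer flat face of the pin's round head (30 mm across, 8 mm thick), 85 mm above the bench; moves with the pin. y points into the clevis: push that way, straight along the pin.
- pin (a joint): How far the clevis pin is drawn out (m): 0 is fully home, head against the cheek, the hole 20 to 36 mm clear of the far cheek; it starts 0.022 to 0.028 out, the hole at or near the cheek. Sliding it takes about 5 to 7 N, it stays where it is left, and at home it stops dead.
- stand: Grey iron foot of the microscope's boom stand, fixed: plate 150 x 100 x 18 mm; clevis 44 mm wide over its two cheeks, tops 99 mm above the bench (4 mm above the top of the pin); boom (22 mm tube, axis 85 mm high) along +x to the white microscope head 275 mm away, up to 215 mm high. Carries the clevis pin. Origin on the bench under the middle of the clevis; y along the pin.
- block_a_slot (a point): Middle of the top of the block that holds the cotter: fixed aluminium, 60 (x) x 48 (y) x 60 mm tall, slot 27 x 8.5 mm, 51 deep. A second, identical block nearby holds a plain pull pin.
- plain_pin: Bystander: plain pull pin with a round black knob (22 mm across, 34 mm tall) and one straight 6 mm leg, in the slot of the second block. Leave it. Origin at the underside of its knob.
- pad_black: Bystander: black game controller, about 150 x 100 x 45 mm, origin under its middle.
- pad_red: Bystander: red game controller, same size.
- pad_white: Bystander: white game controller, same size.
- driver: Bystander: screwdriver lying down.
- flux: Bystander: small flux jar, 44 mm across, 45 mm tall.
- spool: Bystander: solder spool, 52 mm across, 38 mm tall.
- tip_cleaner: Bystander: black soldering-tip cleaner with copper wool, 80 mm across, 70 mm tall.
Not all that is in view belongs to the job. Leave any blue or purple look-alike of the cotter alone.

How it is judged:
By the outcome, as a careful person would: the job done as asked, in the order asked, and still so for the second after the job is handed in, with the robot touching nothing.
It also fails if it takes over 72 s, if anything falls off the work surface, if the arm or the gripper's body presses on something with over 40 N, if the wrist force passes 120 N, or if a joint passes its speed limit or range.

## Working session

There is one attempt and no reset: what is moved stays moved. The work goes in short steps, Python scripts to look and compute and a shell command to move; the robot and the scene stay as the last step left them, time stands still between calls to the robot, and variables do not carry over. Pictures are saved under pics/ and viewed, about 8 in all and at most 12, crops included, and the job is handed in when it is done.

```bash
mkdir -p pics; ls; python3 - <<'E'
from workcell import bot
import cv2,numpy as np
for n in("scene","top"):
    cv2.imwrite(f"pics/{n}0.png",bot.camera(n)); m=bot.camera_model(n); print(n,np.round(m["K"],1).tolist(),np.round(m["T"],4).tolist())
print(bot.get_obs(),bot.tip_extent)
E
```

```text
pics
scene [[442.4, 0.0, 248.2], [0.0, 442.4, 198.7], [0.0, 0.0, 1.0]] [[0.7182, 0.4271, -0.5494, 1.1264], [0.6957, -0.4256, 0.5786, -0.6501], [0.0133, -0.7978, -0.6028, 0.7895], [0.0, 0.0, 0.0, 1.0]]
top [[380.1, 0.0, 257.7], [0.0, 380.1, 190.2], [0.0, 0.0, 1.0]] [[0.0041, -0.9965, 0.084, 0.416], [-0.9995, -0.0015, 0.0312, -0.0179], [-0.031, -0.0841, -0.996, 1.0464], [0.0, 0.0, 0.0, 1.0]]
{'clock': 0.1, 'joint_pos': array([ 1.34601053e+00,  2.41362797e-01,  3.84534326e-03,  1.33524107e+00,
       -1.73482396e-06,  1.57078221e+00]), 'joint_vel': array([ 6.08439611e-04, -2.57142293e-03,  2.29260458e-03,  1.06973853e-03,
       -4.12422079e-05,  7.30590957e-04]), 'tau': array([-4.19856788e-04, -3.73138154e+01,  2.53009969e+01,  1.08571211e-02,
       -1.51632963e-05, -1.65089335e-05]), 'eef_pos': array([0.11132142, 0.48686166, 0.23848424]), 'tool_rot': array([ 1.12149353e-01,  9.93690878e-01, -9.75003060e-04, -1.09181235e-04]), 'ft_force': array([-0.02039234, -0.20863433, -0.39569233]), 'ft_torque': array([-0.01340336,  0.05747988, -0.00411362]), 'grip_width': 0.08534049060128839} 0.008
```

View pics/scene0.png

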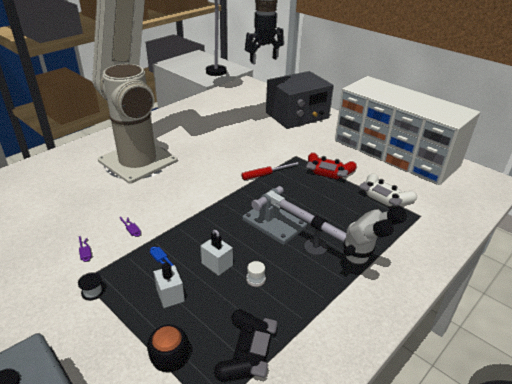

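View pics/top0.png

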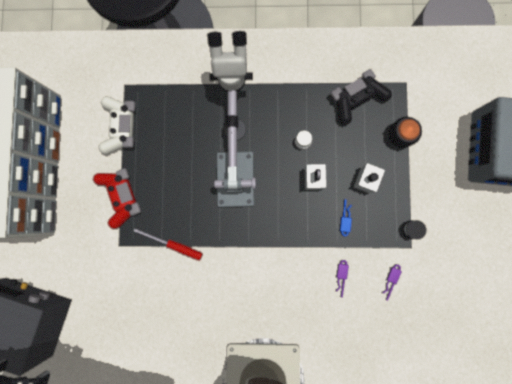

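The scene view shows the stand at (275,215) and two blocks at (217,255) and (170,285). In the top view the stand is at (235,180) and the blocks are at (316,177) and (369,178). I'll zoom in on these.

```bash
python3 - <<'E'
import cv2,numpy as np
s=cv2.imread("pics/scene0.png");t=cv2.imread("pics/top0.png")
r=lambda im,x0,y0,w,h,k:cv2.resize(im[y0:y0+h,x0:x0+w],(w*k,h*k),interpolation=cv2.INTER_CUBIC)
a=r(t,205,145,190,70,4); b=np.hstack([r(s,145,225,95,85,4),r(s,235,180,95,85,4)])
b=b[:320]
cv2.imwrite("pics/z0.png",np.vstack([a,b[:,:760]]))
E
```

```text
(no output)
```

View pics/z0.png

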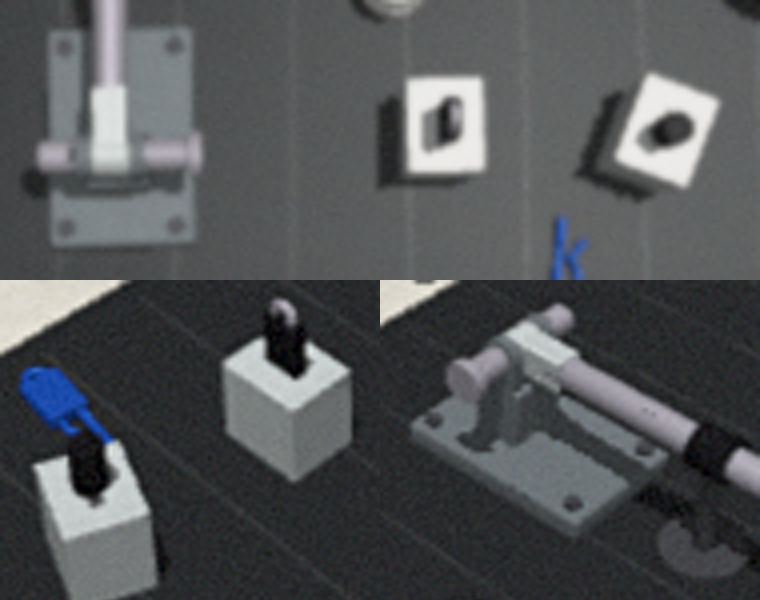

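The cotter, with its loop and slab-shaped grip, is in the block at top-view (316,177). The other block, rotated at (369,178), holds the plain knob. The pin head is on the right at (255,183) and faces -y. The free end is at (215,184).

```bash
cat > h.py <<'E'
from workcell import bot
import numpy as np, cv2
def ray(n,u,v):
    m=bot.camera_model(n);d=m["T"][:3,:3]@np.linalg.inv(m["K"])@[u,v,1];return np.array(m["T"])[:3,3],d
def plane(n,u,v,z):
    o,d=ray(n,u,v);return o+d*(z-o[2])/d[2]
def tri(a,b):
    o1,d1=ray("top",*a);o2,d2=ray("scene",*b)
    s=np.linalg.lstsq(np.c_[d1,-d2],o2-o1,rcond=None)[0];p,q=o1+d1*s[0],o2+d2*s[1];return (p+q)/2,np.linalg.norm(p-q)
def proj(n,p):
    m=bot.camera_model(n);q=m["K"]@(np.linalg.inv(m["T"])@np.r_[p,1])[:3];return q[:2]/q[2]
E
python3 - <<'E'
from h import *
t=cv2.imread("pics/top0.png");s=cv2.imread("pics/scene0.png")
Z=lambda X,Y:(205+X/4-.375,145+Y/4-.375)
g=cv2.cvtColor(t,cv2.COLOR_BGR2GRAY)
m=(g[155:205,295:345]>170).astype(np.uint8)
c=max(cv2.findContours(m,0,2)[0],key=cv2.contourArea)
b=cv2.boxPoints(cv2.minAreaRect(c))+[295,155]
P=np.array([plane("top",*q,.06) for q in b]);print("block",P.round(4).tolist(),P.mean(0).round(4))
for k in range(2):
    e=P[k+1]-P[k];print(np.linalg.norm(e).round(4),np.degrees(np.arctan2(e[1],e[0])).round(1))
for nm,X,Y,z in[("head face top",202,152,.093),("head/shank",190,152,.1),("axis r",165,153,.095),("free end",38,156,.09),("axis l",60,156,.095),("boom far",108,0,.096),("boom near",108,85,.096),("plateTL",48,30,.018),("plateTR",190,30,.018),("plateBL",50,245,.018),("plateBR",196,243,.018)]:
    print(nm,plane("top",*Z(X,Y),z).round(4))
# cotter loop/grip tri: loop top
print("grip top->", plane("top",*Z(452,120),.10).round(4))
for z in(.06,.1,.112):print(z,proj("top",np.r_[P.mean(0)[:2],z]).round(1),proj("scene",np.r_[P.mean(0)[:2],z]).round(1))
# head face in scene zoom (468-380,378-280) crop
u=(235+(468-380)/4,180+(380-280)/4);print("head scene",[plane("scene",*u,z).round(4).tolist() for z in(.085,)])
E
```

```text
block [[0.568, -0.1154, 0.06], [0.568, -0.1622, 0.06], [0.5078, -0.1616, 0.06], [0.5077, -0.115, 0.06]] [ 0.5379 -0.1386  0.06  ]
0.0468 -90.0
0.0602 179.4
head face top [0.5156 0.0186 0.093 ]
head/shank [0.5148 0.0258 0.1   ]
axis r [0.5147 0.0418 0.095 ]
free end [0.5132 0.1229 0.09  ]
axis l [0.5127 0.1082 0.095 ]
boom far [0.6123 0.0787 0.096 ]
boom near [0.5578 0.0781 0.096 ]
plateTL [0.6076 0.1278 0.018 ]
plateTR [0.6074 0.0301 0.018 ]
plateBL [0.4598 0.1244 0.018 ]
plateBR [0.4614 0.0252 0.018 ]
grip top-> [ 0.535  -0.1377  0.1   ]
0.06 [316.  175.5] [216.3 245.9]
0.1 [317.9 173.5] [215.7 233.3]
0.112 [318.6 172.9] [215.6 229.4]
head scene [[0.5193, 0.0228, 0.085]]
```

```bash
python3 -m jog '[[[0.2,-0.26,0,0,0,7,255],[0.2,-0.26,0,0,0,7,255],[0.2,-0.26,0,0,0,14,255],[0.2,-0.26,0,0,0,14.5,255],[0.4,-0.52,0,0,0,14.5,255],[0.4,-0.52,0,0,0,14.5,255],[0.4,-0.52,0,0,0,14.5,255],[0.4,-0.52,0,0,0,14.5,255],[0.4,-0.52,0,0,0,14.5,255],[0.4,-0.52,0,0,0,14.5,255]]]'; python3 -c "
from h import *
o=bot.get_obs();print(o['eef_pos'],o['tool_rot'],o['ft_force'])"
```

```text
clock: 0.93
eef_pos: [0.3626, 0.1598, 0.2392]
tool_rot: [-0.014, 1.0, 0.0, -0.0]
ft_force: [0.6, 0.7, 0.1]
grip_width: -0.0001
[0.36261151 0.15978376 0.23923269] [-1.42031834e-02  9.99899128e-01  5.53567926e-05 -3.49454537e-05] [0.60604587 0.72528445 0.10953493]
```

```bash
python3 -m jog '[[[0.152,-0.19,0,0,0,0,255],[0.152,-0.19,0,0,0,0,255],[0.152,-0.19,0,0,0,0,255],[0.152,-0.19,0,0,0,0,255],[0.152,-0.19,0,0,0,0,255],[0.152,-0.19,0,0,0,0,255],[0.152,-0.19,-0.04,0,0,0,255],[0.152,-0.19,-0.08,0,0,0,255],[0.152,-0.19,-0.08,0,0,0,255],[0.152,-0.19,-0.08,0,0,0,255]]]'
```

```text
clock: 1.77
eef_pos: [0.5114, -0.0283, 0.1571]
tool_rot: [-0.014, 1.0, 0.0, -0.004]
ft_force: [0.2, -0.8, 0.3]
grip_width: 0.0001
```

```bash
python3 -m jog '[[[0.003,0,-0.035,0,0,0,255],[0.003,0,-0.074,0,0,0,255],[0.003,0,-0.074,0,0,0,255],[0.003,0,-0.074,0,0,0,255],[0.003,0.01,-0.074,0,0,0,255],[0.003,0.02,-0.074,0,0,0,255],[0.003,0.025,-0.074,0,0,0,255],[0.003,0.025,-0.074,0,0,0,255],[0.003,0.025,-0.074,0,0,0,255]]]'; python3 - <<'E'
from h import *
s=bot.camera("scene");t=bot.camera("top")
r=lambda im,x0,y0,w,h,k:cv2.resize(im[y0:y0+h,x0:x0+w],(w*k,h*k),interpolation=cv2.INTER_CUBIC)
cv2.imwrite("pics/p1.png",np.hstack([r(s,220,130,100,110,4),r(t,200,140,100,110,4)]))
print(bot.get_obs()['ft_force'])
E
```

```text
clock: 2.52
eef_pos: [0.5179, -0.0025, 0.0867]
tool_rot: [-0.015, 1.0, -0.0, 0.001]
ft_force: [-0.3, 0.2, 0.0]
grip_width: 0.0001
[0.8442578  0.2454184  0.66254283]
```

View pics/p1.png

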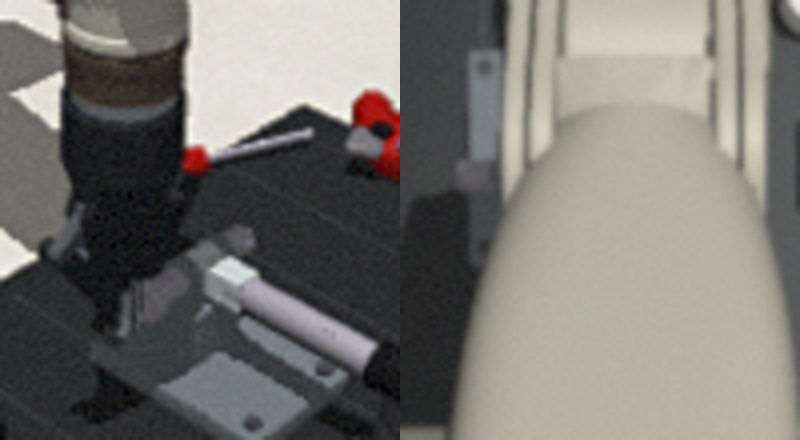

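The fingers are standing just in front of the head face. I'll push in small steps and watch the force.

```bash
python3 -m jog '[[[-0.003,0.003,-0.002,0,0,0,255],[-0.003,0.006,-0.002,0,0,0,255],[-0.003,0.009,-0.002,0,0,0,255],[-0.003,0.012,-0.002,0,0,0,255],[-0.003,0.014,-0.002,0,0,0,255]]]';  python3 -m jog '[[[0,0.002,0,0,0,0,255],[0,0.004,0,0,0,0,255],[0,0.006,0,0,0,0,255],[0,0.008,0,0,0,0,255]]]'
```

```text
clock: 3.03
eef_pos: [0.5135, 0.0097, 0.083]
tool_rot: [-0.014, 1.0, -0.001, -0.001]
ft_force: [-2.0, -5.0, 0.1]
grip_width: -0.0001
clock: 3.37
eef_pos: [0.5133, 0.0176, 0.083]
tool_rot: [-0.014, 1.0, -0.001, -0.001]
ft_force: [-1.3, -4.4, 0.4]
grip_width: -0.0
```

```bash
python3 -m jog '[[[0,0.002,0,0,0,0,255],[0,0.004,0,0,0,0,255],[0,0.006,0,0,0,0,255],[0,0.008,0,0,0,0,255]]]';  python3 -m jog '[[[0,0.001,0,0,0,0,255],[0,0.002,0,0,0,0,255],[0,0.002,0,0,0,0,255]]]';python3 -m jog '[[[0,0.001,0,0,0,0,255],[0,0.001,0,0,0,0,255]]]'
```

```text
clock: 3.7
eef_pos: [0.5132, 0.0256, 0.083]
tool_rot: [-0.014, 1.0, -0.001, -0.001]
ft_force: [-1.5, -4.7, 0.7]
grip_width: 0.0004
clock: 3.95
eef_pos: [0.5131, 0.0278, 0.083]
tool_rot: [-0.014, 1.0, -0.001, -0.001]
ft_force: [-2.5, -4.0, 1.0]
grip_width: -0.0
clock: 4.12
eef_pos: [0.5131, 0.0287, 0.083]
tool_rot: [-0.014, 1.0, -0.001, -0.001]
ft_force: [-2.1, -3.8, 0.6]
grip_width: 0.0
```

```bash
python3 -m jog '[[[0,0.001,0,0,0,0,255],[0,0.001,0,0,0,0,255]]]';python3 -m jog '[[[0,0.001,0,0,0,0,255],[0,0.001,0,0,0,0,255]]]'
```

```text
clock: 4.28
eef_pos: [0.5131, 0.0297, 0.083]
tool_rot: [-0.014, 1.0, -0.001, -0.001]
ft_force: [-1.7, -4.7, 1.1]
grip_width: 0.0001
clock: 4.45
eef_pos: [0.5131, 0.0307, 0.083]
tool_rot: [-0.014, 1.0, -0.001, -0.001]
ft_force: [-1.8, -4.2, 1.4]
grip_width: 0.0001
```

```bash
for i in 1 2 3; do python3 -m jog '[[[0,0.0007,0,0,0,0,255],[0,0.0007,0,0,0,0,255]]]' | sed -n 2,4p;done
```

```text
eef_pos: [0.5131, 0.0313, 0.083]
tool_rot: [-0.014, 1.0, -0.001, -0.001]
ft_force: [-2.3, -4.8, 0.2]
eef_pos: [0.5131, 0.0321, 0.083]
tool_rot: [-0.014, 1.0, -0.001, -0.001]
ft_force: [-3.5, -4.1, 1.4]
eef_pos: [0.513, 0.0328, 0.083]
tool_rot: [-0.014, 1.0, -0.001, -0.001]
ft_force: [-3.0, -5.0, 1.4]
```

```bash
for i in 1 2 3; do python3 -m jog '[[[0,0.0005,0,0,0,0,255],[0,0.0005,0,0,0,0,255]]]' | sed -n '2p;4p';done
```

```text
eef_pos: [0.513, 0.033, 0.083]
ft_force: [-2.0, -5.7, 1.7]
eef_pos: [0.513, 0.033, 0.083]
ft_force: [-1.6, -7.0, 1.4]
eef_pos: [0.513, 0.033, 0.083]
ft_force: [-3.1, -8.9, 2.1]
```

The pin stopped dead at TCP y=0.033, where the force rises without any motion. I'll back off, go above the cotter, and take a look.

```bash
python3 -m jog '[[[0,-0.03,0,0,0,0,255],[0,-0.04,0.03,0,0,0,200],[0,-0.04,0.07,0,0,0,0],[0.012,-0.08,0.1,0,0,-1.8,0],[0.024,-0.12,0.1,0,0,-1.8,0],[0.024,-0.173,0.1,0,0,-1.8,0],[0.024,-0.173,0.1,0,0,-1.8,0],[0.024,-0.173,0.1,0,0,-1.8,0],[0.024,-0.173,0.1,0,0,-1.8,0],[0.024,-0.173,0.1,0,0,-1.8,0]]]'; python3 - <<'E'
from h import *
s=bot.camera("scene");t=bot.camera("top")
cv2.imwrite("pics/s2.png",s);cv2.imwrite("pics/t2.png",t)
r=lambda im,x0,y0,w,h,k:cv2.resize(im[y0:y0+h,x0:x0+w],(w*k,h*k),interpolation=cv2.INTER_CUBIC)
cv2.imwrite("pics/p2.png",np.hstack([r(s,190,180,66,96,6),r(t,205,155,60,96,6)]))
print(bot.get_obs()['ft_force'],bot.get_obs()['eef_pos'])
E
```

```text
clock: 6.28
eef_pos: [0.538, -0.1368, 0.183]
tool_rot: [0.001, 1.0, 0.001, -0.0]
ft_force: [0.3, -0.3, -0.7]
grip_width: 0.0852
[0.0785567  0.08053904 0.52794049] [ 0.53800544 -0.13618996  0.18312761]
```

View pics/p2.png

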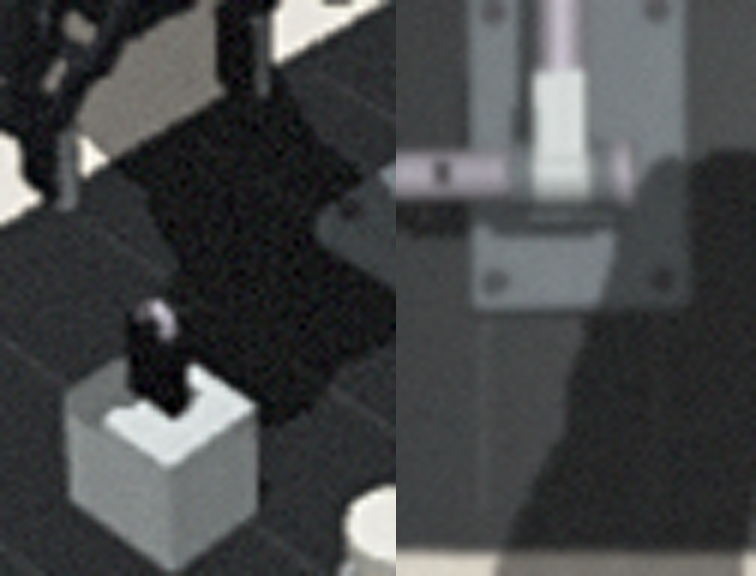

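The left part shows the cotter upright in its block under the open fingers. The right part shows the pin home, with the hole visible at top-view pixel (212.3,183.1).

```bash
python3 -c "
from h import *
print(plane('top',212.3,183.1,.094),plane('top',205+(504-396)/6-.4,155+175/6-.4,.095),plane('top',205+(628-396)/6-.4,155+172/6-.4,.095))
t=cv2.imread('pics/t2.png');print(cv2.cvtColor(t,6)[176:192,190:224:1])"
python3 -m jog '[[[0,-0.002,-0.035,0,0,0,0],[0,-0.002,-0.07,0,0,0,0],[0,-0.002,-0.106,0,0,0,0],[0,-0.002,-0.106,0,0,0,0],[0,-0.002,-0.106,0,0,0,0],[0,-0.002,-0.106,0,0,0,255],[0,-0.002,-0.106,0,0,0,255],[0,-0.002,-0.106,0,0,0,255],[0,-0.002,-0.106,0,0,0,255],[0,-0.002,-0.106,0,0,0,255]]]'
```

```text
[0.51414962 0.12691904 0.094     ] [0.51237944 0.1006345  0.095     ] [0.5136973  0.04839099 0.095     ]
[[ 65  70  67  65  62  63  61  64  63  65  65  64  68  67  68  64  65  63
   66  66  67  64  70  66  66  62  62  95 115 126 126 124 120 116]
 [ 62  74  67  62  62  61  61  62  62  60  61  66  64  63  65  62  63  64
   65  66  65  63  68  67  68  63  62  92 116 122 126 125 122 114]
 [ 64  70  68  61  59  65  62  62  62  65  63  62  66  65  65  61  67  68
   66  68  66  66  68  69  68  62  63  93 116 121 122 123 122 118]
 [ 63  70  69  61  65  63  61  65  61  64  62  65  64  69  71  73  75  75
   76  78  76  78  78  78  82  75  80 100 116 122 123 126 122 116]
 [ 63  70  62  64  63  61  65  62  63  63  64  64  64  74  87 103 104 107
  107 109 107 106 103 104 107 108 112 118 125 130 130 131 128 123]
 [ 61  69  66  68  65  63  65  66  62  62  66  66  67  87 118 134 139 142
  143 140 136 123 118 121 133 137 142 142 143 145 144 146 142 130]
 [ 65  67  62  64  63  61  63  62  63  66  64  62  71  99 135 152 156 157
  158 158 147 115  96 104 136 152 156 156 156 155 157 160 151 130]
 [ 64  6
[... 689 characters left out ...]
99  91]
 [ 65  70  64  59  62  63  65  62  62  65  52  44  43  43  54  62  66  67
   65  65  63  64  62  61  61  60  65  73  73  78  76  74  76  73]
 [ 65  70  67  62  61  61  63  66  64  60  49  39  38  39  39  41  41  45
   41  48  44  41  36  41  36  36  47  58  66  70  68  69  69  67]
 [ 65  71  71  63  62  65  62  67  63  61  47  35  37  33  30  33  38  42
   35  48  44  39  39  42  31  39  42  59  66  67  67  69  67  63]
 [ 65  70  68  64  61  63  64  63  64  62  43  40  35  37  32  36  38  35
   38  48  46  40  37  36  35  40  42  58  71  75  70  68  67  69]]
clock: 7.22
eef_pos: [0.539, -0.1399, 0.0787]
tool_rot: [0.002, 1.0, -0.0, 0.001]
ft_force: [-0.7, 0.4, 0.7]
grip_width: 0.0258
```

```bash
python3 -m jog '[[[0,0,0,0,0,0,255],[0,0,0,0,0,0,255],[0,0,0,0,0,0,255],[0,0,0,0,0,0,255]]]'; python3 -m jog '[[[0,0,0.01,0,0,0,255],[0,0,0.03,0,0,0,255],[0,0,0.06,0,0,0,255],[0,0,0.09,0,0,0,255],[0,0,0.12,0,0,0,255],[0,0.04,0.12,0,0,0,255],[0,0.08,0.12,0,0,0,255],[0,0.08,0.12,0,0,0,255],[0,0.08,0.12,0,0,0,255],[0,0.08,0.12,0,0,0,255]]]'; python3 - <<'E'
from h import *
s=bot.camera("scene");t=bot.camera("top")
cv2.imwrite("pics/s3.png",s);o=bot.get_obs();print(o['eef_pos'],o['ft_force'],o['grip_width'])
c=proj("scene",o['eef_pos']);print(c);x,y=int(c[0])-40,int(c[1])-35
r=lambda im,x0,y0,w,h,k:cv2.resize(im[y0:y0+h,x0:x0+w],(w*k,h*k),interpolation=cv2.INTER_CUBIC)
cv2.imwrite("pics/p3.png",r(s,x,y,80,80,7));print(x,y)
E
```

```text
clock: 7.55
eef_pos: [0.5385, -0.1398, 0.0781]
tool_rot: [0.002, 1.0, -0.0, 0.001]
ft_force: [-1.7, -0.3, 4.8]
grip_width: 0.0111
clock: 8.38
eef_pos: [0.5379, -0.0595, 0.1973]
tool_rot: [0.001, 1.0, -0.0, -0.0]
ft_force: [0.1, -0.5, -0.8]
grip_width: 0.0111
[ 0.53789842 -0.06049163  0.19705017] [ 0.23310241  0.32229278 -0.56878964] 0.010871232730383987
[239.41016713 185.86901047]
199 150
```

View pics/p3.png

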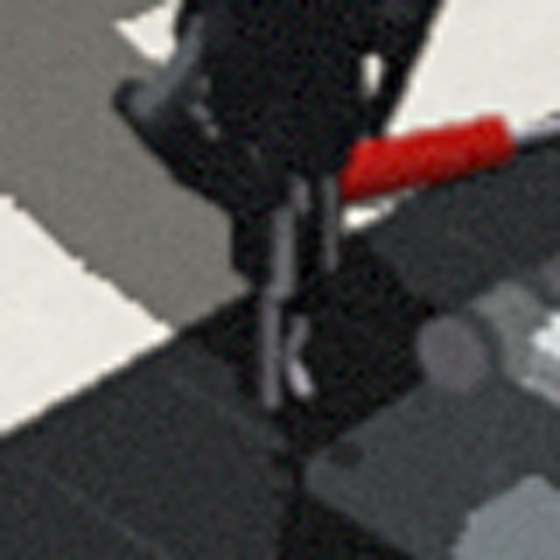

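The straight leg is on the left, at px (237,192–207), and the bent outer leg is on the right. So cotter +x points along world +x.

```bash
python3 - <<'E'
from h import *
e=bot.get_obs()['eef_pos'];print(e)
def py(X,Y):
    o,d=ray("scene",199+X/7-.43,150+Y/7-.43);return (o+d*(e[1]-o[1])/d[1]).round(4)
for q in[(276,300),(273,340),(270,380),(269,405),(307,392),(280,200),(285,285)]:print(q,py(*q))
g=cv2.cvtColor(cv2.imread("pics/s3.png"),6);print(g[190:212,228:250])
E
```

```text
[ 0.53789842 -0.06049163  0.19705017]
(276, 300) [ 0.5333 -0.0605  0.1759]
(273, 340) [ 0.5318 -0.0605  0.1583]
(270, 380) [ 0.5303 -0.0605  0.1404]
(269, 405) [ 0.5298 -0.0605  0.1292]
(307, 392) [ 0.5481 -0.0605  0.145 ]
(280, 200) [ 0.5351 -0.0605  0.2173]
(285, 285) [ 0.5375 -0.0605  0.1842]
[[108 109 109 115 113 101  67  26  26  58  91 102  80  37  20  23   8  23
   30  24  20  21]
 [112 113 112 114 115 110  64  35  47  86 107 104  77  34  19  11  17  19
   24  30  18  32]
 [113 113 113 110  77  55  30  12  49  74  87  70  43  16   5  25  11  11
   22  26  32  26]
 [120 102  77  61  34  18   6  28  56  76  62  30  10   6  15  19  14  12
   23  19  15  18]
 [106  75  36  28  22  18   8  21  58  86  80  24  18  13  16  16  20  31
   21  30   8  23]
 [ 52  32  18  28   8  21  20  29  60  92  85  27  39  66  61  29  27  27
   24  31  24  18]
 [ 26  22  20  10  29  24  17  22  60  91  80  28  40  78  80  32  12  22
   22  22  25  29]
 [ 14  22  22  30  23  11  10  30  58  92  77  26  48  93  79  36  18  24
   24  19  24  23]
 [ 17  27  25  25  20  24  16  35  58  92  79  47  78  93  
[... 543 characters left out ...]
4  29  83 154 149  65  19  26
   28  26  25  16]
 [ 45  42  48  43  39  18  22  23  62  91  79  31  50 122 160  96  29  21
   22  20  17  18]
 [ 53  45  46  43  44  35  25  28  58  95  84  32  17  67  88  58  28  13
   21  22  27  29]
 [ 49  52  53  50  47  38  39  42  54  92  78  37  12  15  31  33  18  26
   26  27  21  21]
 [ 49  47  60  53  46  45  41  38  39  53  40  24  22  25   7  29  20  20
   28  22  32  20]
 [ 49  45  53  50  59  56  45  40  34  31  14  14  24  24  20  15  19  12
    7  23  12  25]
 [ 47  44  45  47  48  56  57  47  47  42  25  22  11  26  26  22  25  29
   27  18  22  28]
 [ 44  44  43  43  38  51  54  51  57  45  37  25  20  31  19  26  24  24
   21  21  34  52]]
```

```bash
python3 - <<'E'
from h import *
c=proj("scene",[.514,.127,.095]);print(c)
s=cv2.imread("pics/s3.png");x,y=int(c[0])-30,int(c[1])-25
cv2.imwrite("pics/p4.png",cv2.resize(s[y:y+60,x:x+60],(600,600),interpolation=cv2.INTER_CUBIC));print(x,y)
E
```

```text
[281.84739006 184.66410949]
251 159
```

View pics/p4.png

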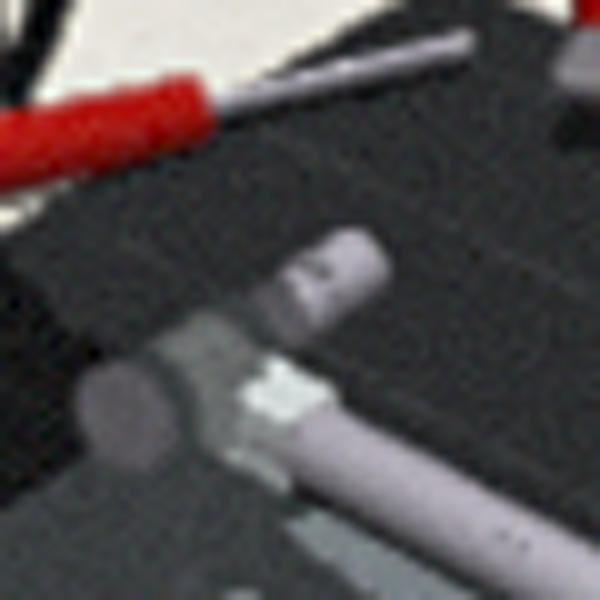

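The scene view shows the hole at about px (282.8,185.4), close to the projected prediction.

```bash
python3 -c "
from h import *
print(plane('scene',282.75,185.35,.095),tri((212.3,183.3),(282.75,185.35)), plane('top',212.2,183.3,.095))"
```

```text
[0.51784012 0.12628589 0.095     ] (array([0.51475397, 0.12813324, 0.09228555]), np.float64(0.0026414068832598127)) [0.51353839 0.12701351 0.095     ]
```

```bash
python3 -m jog '[[[-0.013,0.04,0,0,0,1.6,255],[-0.013,0.08,0,0,0,1.6,255],[-0.013,0.12,0,0,0,1.6,255],[-0.013,0.16,0,0,0,1.6,255],[-0.013,0.187,0,0,0,1.6,255],[-0.013,0.187,0,0,0,1.6,255],[-0.013,0.187,-0.015,0,0,1.6,255],[-0.013,0.187,-0.023,0,0,1.6,255],[-0.013,0.187,-0.023,0,0,1.6,255],[-0.013,0.187,-0.023,0,0,1.6,255]]]'; python3 - <<'E'
from h import *
s=bot.camera("scene")
cv2.imwrite("pics/s5.png",s);o=bot.get_obs();e=o['eef_pos'];print(e,o['tool_rot'],o['ft_force'],o['grip_width'])
c=proj("scene",[.515,.127,.11]);x,y=int(c[0])-30,int(c[1])-35
cv2.imwrite("pics/p5.png",cv2.resize(s[y:y+60,x:x+60],(600,600),interpolation=cv2.INTER_CUBIC));print(x,y)
E
```

```text
clock: 9.32
eef_pos: [0.5246, 0.1259, 0.1735]
tool_rot: [-0.011, 1.0, -0.0, -0.001]
ft_force: [-0.8, 0.8, -0.1]
grip_width: 0.0113
[0.52513882 0.12611044 0.17419649] [-1.14006931e-02  9.99934908e-01 -1.59735410e-04 -4.21570425e-04] [-0.25596327  0.4271892  -0.50969188] 0.01121686912177085
252 145
```

View pics/p5.png

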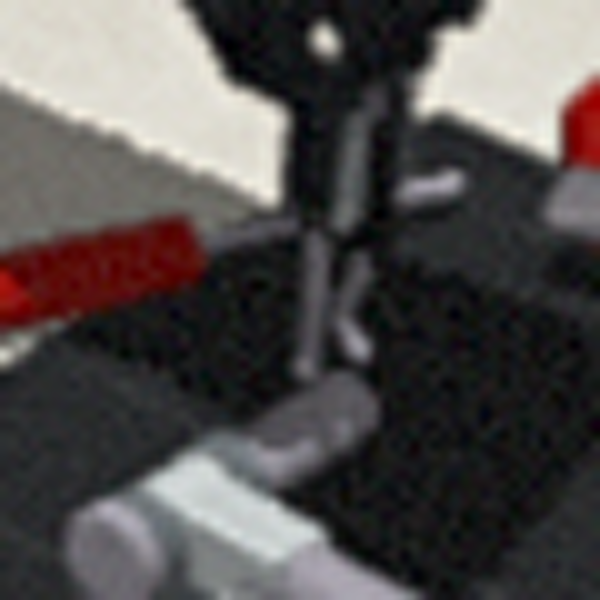

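The leg tip at px (282.3,181.8) hangs right over the hole at (282.8,185.4). Next is a gentle descent to feel for it.

```bash
python3 -m jog '[[[0,0,-0.005,0,0,0,255],[0,0,-0.009,0,0,0,255],[0,0,-0.009,0,0,0,255]]]' | sed -n '2p;4p'; for i in 1 2 3; do python3 -m jog '[[[0,0,-0.001,0,0,0,255],[0,0,-0.001,0,0,0,255]]]' | sed -n '2p;4p';done
```

```text
eef_pos: [0.5248, 0.1268, 0.1646]
ft_force: [-0.3, 0.8, 0.2]
eef_pos: [0.5251, 0.1273, 0.1643]
ft_force: [-0.8, -0.6, -0.4]
eef_pos: [0.5251, 0.1274, 0.1633]
ft_force: [0.0, -0.3, -1.6]
eef_pos: [0.5251, 0.1274, 0.1623]
ft_force: [0.8, 0.8, -0.5]
```

```bash
for i in 1 2 3 4; do python3 -m jog '[[[0,0,-0.001,0,0,0,255],[0,0,-0.001,0,0,0,255]]]' | sed -n '2p;4p';done
```

```text
eef_pos: [0.525, 0.1274, 0.1612]
ft_force: [-0.2, 0.1, -0.8]
eef_pos: [0.525, 0.1273, 0.1602]
ft_force: [0.3, 0.5, -0.4]
eef_pos: [0.5252, 0.1274, 0.1595]
ft_force: [-0.2, 0.5, 0.8]
eef_pos: [0.5254, 0.1274, 0.159]
ft_force: [-0.5, 0.5, 5.3]
```

```bash
python3 -m jog '[[[0,0,0.0003,0,0,0,255],[0,0,0.0003,0,0,0,255]]]'| sed -n '2p;4p'; for i in 1 2 3 4; do python3 -m jog '[[[0,-0.0007,0,0,0,0,255],[0,-0.0007,0,0,0,0,255]]]' | sed -n '2p;4p';done
```

```text
eef_pos: [0.5253, 0.1274, 0.1591]
ft_force: [-0.8, -0.6, 3.8]
eef_pos: [0.5254, 0.1269, 0.159]
ft_force: [-1.1, 1.0, 4.4]
eef_pos: [0.5256, 0.1261, 0.159]
ft_force: [-0.5, 1.4, 5.0]
eef_pos: [0.5256, 0.1258, 0.159]
ft_force: [-0.1, 2.4, 5.2]
eef_pos: [0.5256, 0.1255, 0.159]
ft_force: [-0.3, 4.1, 5.4]
```

```bash
for i in 1 2 ; do python3 -m jog '[[[0,-0.0007,0,0,0,0,255],[0,-0.0007,0,0,0,0,255]]]' | sed -n '2p;4p';done; python3 -m jog '[[[0,0.004,0.001,0,0,0,255],[0,0.004,0.001,0,0,0,255],[0,0.004,0,0,0,0,255],[0,0.004,0,0,0,0,255]]]'| sed -n '2p;4p'; for i in 1 2 3 4; do python3 -m jog '[[[0,0.0008,0,0,0,0,255],[0,0.0008,0,0,0,0,255]]]' | sed -n '2p;4p';done
```

```text
eef_pos: [0.5256, 0.125, 0.159]
ft_force: [0.1, 5.2, 4.9]
eef_pos: [0.5256, 0.1242, 0.159]
ft_force: [0.0, 5.0, 5.4]
eef_pos: [0.5243, 0.1266, 0.1579]
ft_force: [-1.0, 1.2, -0.7]
eef_pos: [0.524, 0.1273, 0.1574]
ft_force: [-1.5, 0.4, -1.6]
eef_pos: [0.5241, 0.1279, 0.1576]
ft_force: [-1.5, -2.5, -1.2]
eef_pos: [0.5242, 0.1283, 0.1578]
ft_force: [-1.5, -4.4, -2.3]
eef_pos: [0.5242, 0.129, 0.1579]
ft_force: [-3.4, -4.9, -2.1]
```

The leg dropped into the mouth: z fell to 0.1575 and the vertical force vanished. I'll recentre and go down gently.

```bash
python3 -m jog '[[[-0.0007,-0.002,0,0,0,0,255],[-0.0007,-0.002,0,0,0,0,255],[-0.0007,-0.002,-0.001,0,0,0,255],[-0.0007,-0.002,-0.001,0,0,0,255]]]'| sed -n '2p;4p'; for i in 1 2 3; do python3 -m jog '[[[0,0,-0.001,0,0,0,255],[0,0,-0.001,0,0,0,255]]]' | sed -n '2p;4p';done
```

```text
eef_pos: [0.5241, 0.1284, 0.1576]
ft_force: [-2.8, -2.1, -1.2]
eef_pos: [0.5241, 0.1284, 0.1565]
ft_force: [-2.9, -3.0, -1.7]
eef_pos: [0.5241, 0.1283, 0.1554]
ft_force: [-3.2, -2.4, 0.4]
eef_pos: [0.5241, 0.1283, 0.1544]
ft_force: [-3.7, -2.8, -0.3]
```

```bash
python3 -m jog '[[[-0.001,-0.001,0,0,0,0,255],[-0.001,-0.001,-0.002,0,0,0,255],[-0.001,-0.001,-0.004,0,0,0,255],[-0.001,-0.001,-0.004,0,0,0,255]]]'| sed -n '2p;4p'; for i in 1 2 3; do python3 -m jog '[[[0,0,-0.0015,0,0,0,255],[0,0,-0.003,0,0,0,255],[0,0,-0.004,0,0,0,255]]]' | sed -n '2p;4p';done
```

```text
eef_pos: [0.5237, 0.1277, 0.1504]
ft_force: [-2.7, 0.4, -1.2]
eef_pos: [0.5237, 0.1274, 0.1466]
ft_force: [-2.1, -0.2, 0.1]
eef_pos: [0.5236, 0.1273, 0.1425]
ft_force: [-1.6, 0.3, -0.4]
eef_pos: [0.5236, 0.1273, 0.1385]
ft_force: [-0.9, 0.2, -0.6]
```

```bash
for i in 1 2 3 4 5 6; do python3 -m jog '[[[0,0,-0.001,0,0,0,255],[0,0,-0.002,0,0,0,255]]]' | sed -n '2p;4p';done
```

```text
eef_pos: [0.5236, 0.1273, 0.1366]
ft_force: [-2.0, -0.4, -0.3]
eef_pos: [0.5236, 0.1273, 0.1346]
ft_force: [-0.1, -0.7, -0.3]
eef_pos: [0.5235, 0.1273, 0.1326]
ft_force: [-0.9, 0.0, -0.5]
eef_pos: [0.5237, 0.1274, 0.1311]
ft_force: [-2.1, -0.5, 4.2]
eef_pos: [0.5237, 0.1275, 0.1292]
ft_force: [-1.3, 0.9, 3.0]
eef_pos: [0.5237, 0.1274, 0.1267]
ft_force: [-1.1, 0.8, 2.1]
```

```bash
for i in 1 2 3 4 5 6; do python3 -m jog '[[[0,0,-0.001,0,0,0,255],[0,0,-0.002,0,0,0,255]]]' | sed -n '2p;4p';done
```

```text
eef_pos: [0.5236, 0.1274, 0.1245]
ft_force: [-0.2, 0.5, 1.9]
eef_pos: [0.5236, 0.1273, 0.1224]
ft_force: [0.2, -0.0, -0.0]
eef_pos: [0.5235, 0.1273, 0.1202]
ft_force: [1.1, 0.8, -0.9]
eef_pos: [0.5235, 0.1273, 0.1183]
ft_force: [1.4, -0.2, -0.5]
eef_pos: [0.5231, 0.1273, 0.1163]
ft_force: [-0.7, -0.4, -0.5]
eef_pos: [0.5231, 0.1273, 0.1144]
ft_force: [-0.4, -0.0, -0.9]
```

```bash
for i in 1 2 3 4 5; do python3 -m jog '[[[0,0,-0.0008,0,0,0,255],[0,0,-0.0008,0,0,0,255]]]' | sed -n '2p;4p';done
```

```text
eef_pos: [0.5231, 0.1273, 0.1136]
ft_force: [-0.7, -0.6, -0.2]
eef_pos: [0.5234, 0.1274, 0.1131]
ft_force: [0.6, 0.5, 0.4]
eef_pos: [0.5235, 0.1274, 0.1128]
ft_force: [-0.3, -0.7, 3.7]
eef_pos: [0.5236, 0.1274, 0.1126]
ft_force: [-2.9, -0.4, 8.4]
eef_pos: [0.5236, 0.1274, 0.1125]
ft_force: [-3.7, -0.7, 11.8]
```

Seated: the force rises steeply at TCP z=0.1126. I'll relieve the pressure, open, retreat straight up and look.

```bash
python3 -m jog '[[[0,0,0.0014,0,0,0,255],[0,0,0.0014,0,0,0,255]]]'| sed -n '2p;4p'; python3 -m jog '[[[0,0,0,0,0,0,120],[0,0,0,0,0,0,120],[0,0,0,0,0,0,120],[0,0,0,0,0,0,120],[0,0,0,0,0,0,120],[0,0,0,0,0,0,120]]]'; python3 -m jog '[[[0,0,0.02,0,0,0,120],[0,0,0.05,0,0,0,120],[0,0,0.09,0,0,0,120],[0,0,0.12,0,0,0,120],[-0.06,-0.06,0.13,0,0,0,120],[-0.12,-0.12,0.13,0,0,0,120],[-0.17,-0.17,0.13,0,0,0,120],[-0.17,-0.19,0.13,0,0,0,120],[-0.17,-0.19,0.13,0,0,0,120],[-0.17,-0.19,0.13,0,0,0,120]]]'; python3 - <<'E'
from h import *
s=bot.camera("scene");t=bot.camera("top");cv2.imwrite("pics/s6.png",s);cv2.imwrite("pics/t6.png",t)
r=lambda im,x0,y0,w,h,k:cv2.resize(im[y0:y0+h,x0:x0+w],(w*k,h*k),interpolation=cv2.INTER_CUBIC)
cv2.imwrite("pics/p6.png",np.hstack([r(s,245,140,66,90,6),r(t,195,145,66,90,6)]))
E
```

```text
eef_pos: [0.5236, 0.1274, 0.1128]
ft_force: [-2.2, -0.1, 5.5]
clock: 18.37
eef_pos: [0.5234, 0.1273, 0.1118]
tool_rot: [-0.012, 1.0, -0.0, -0.0]
ft_force: [-0.4, 0.0, -0.1]
grip_width: 0.0452
clock: 19.2
eef_pos: [0.3555, -0.0592, 0.242]
tool_rot: [-0.013, 1.0, -0.0, 0.0]
ft_force: [1.1, -1.6, -1.1]
grip_width: 0.0451
```

View pics/p6.png

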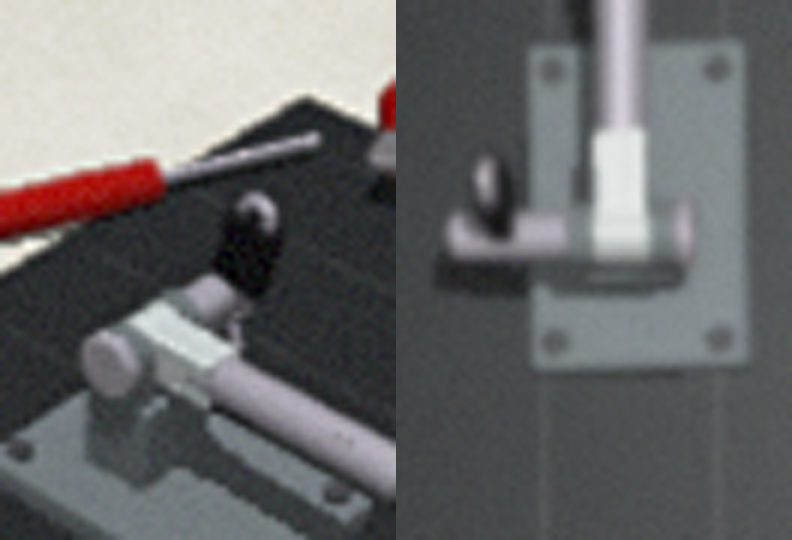

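The cotter is seated and upright, with the outer leg past the pin. During the search I pushed about 5 N along -y, so I'll check numerically that the pin is still home. I'll also check that nothing else moved.

```bash
python3 - <<'E'
from h import *
a=cv2.cvtColor(cv2.imread("pics/t2.png"),6).astype(int);b=cv2.cvtColor(cv2.imread("pics/t6.png"),6).astype(int)
print(a[181:186,232:252].mean(0).round());print(b[181:186,232:252].mean(0).round())
print(a[181:186,198:212].mean(0).round());print(b[181:186,198:212].mean(0).round())
c=cv2.cvtColor(cv2.imread("pics/s3.png"),6).astype(int);d=cv2.cvtColor(cv2.imread("pics/s6.png"),6).astype(int)
print(c[196:202,254:276].mean(0).round());print(d[196:202,254:276].mean(0).round())
E
```

```text
[203. 202. 203. 199. 180. 144. 123. 118. 126. 143. 160. 156. 128. 115.
 104.  90.  80.  74.  71.  71.]
[217. 217. 217. 215. 196. 158. 134. 130. 132. 146. 166. 169. 141. 133.
 136. 138. 140. 139. 138. 136.]
[ 62.  64.  63.  64.  71.  99. 133. 151. 156. 157. 157. 157. 147. 118.]
[ 69.  69.  70.  70.  75. 102. 141. 160. 145. 124. 107.  89.  67.  50.]
[ 24.  25.  23.  24.  44.  79.  87.  87.  86.  87.  84.  88.  84.  76.
  67.  68.  84. 103. 108. 105. 110. 141.]
[ 45.  46.  45.  48.  67. 104. 111. 115. 119. 124. 136. 146. 140. 124.
 107. 100. 114. 143. 152. 164. 168. 176.]
```

```bash
python3 -c "
from h import *
o=bot.get_obs();print(o['clock'],o['ft_force']);print(bot.job_done())"
```

```text
19.3 [ 0.25103655  0.50513733 -0.06284369]
the job is handed in; nothing more can be done
None
```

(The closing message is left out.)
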